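# Start the ultrasonic instrument cleaner

### The arm

A 6-joint arm with a two-finger parallel gripper is mounted at the origin on the work surface. World frame = base frame: x ahead of the robot, y to its left, z up, the work surface at z = 0. Lengths are in m, angles in rad, forces in N, time in s.
With the tool pointing down it reaches from about 0.375 to 0.925 m from the base axis. Payload 5.7 kg.
Tool frame: the origin (TCP) lies at the very end of the fingers, on their centre line; the grasp point (between the pads) lies 19 mm behind it; z points along the fingers, y is the line along which they close (so a half turn about z gives the same grasp; the last joint's range is limited). The gripper opens to 88 mm and grips with 3 to 60 N. Pads are 20 mm wide; open, the fingers measure 115 mm over their backs; the gripper's body (75 mm by 178 mm) begins 61 mm behind the grasp point.
Start: joints at [1.09, 0.359, 1.51, -0, 1.272, -0.115], TCP at [0.215, 0.56, 0.223] pointing down, gripper open.
Joint ranges: [-2.97, 2.97], [-1.01, 2.36], [0.21, 2.38], [-0.96, 4.11], [0.2, 2.71], [-2.98, 2.98]. Speed limits (rad/s): [2.39, 2.39, 3.14, 3.14, 3.14, 3.14].

### API

Orientations are given as a unit quaternion [x, y, z, w].
In Python, from plant import move_to, move_straight, goto_joints, open_gripper, close, hold, ik, state, get_image, MotionError, close_job gives the robot as it stands. The module is installed in compiled form; this text tells all that it offers. Calls block until the motion is done:
- move_to(position, orientation): joint-space move of the TCP to a pose.
- move_straight(position, frame=None, feed=0.15, guard=None): straight line of the TCP; frame=None keeps the orientation; feed is the mean speed in m/s. With guard (N) it stops when the force on the tool has changed by that much, and returns True; else False.
- goto_joints(angles): joint-space move.
- open_gripper() and close(newtons=None): open the fingers fully, or close them until they stop; newtons is the grip in N (None keeps the last).
- hold(seconds).
- ik(position, orientation): joint angles nearest the present ones, or None.
- state(): the state.
- get_image(name): name is "side" or "top" or "wrist"; returns a dict with "frame" (480x640x3 uint8, red, green, blue), "fx", "fy", "cx", "cy" (pixels), "eye" and "rotation" of the camera in the world; the wrist camera has in their place "hand_eye" (4x4, takes a point from camera to tool coordinates, whose origin is the TCP and whose axes are the flange's). Camera axes: x right, y up, looking along -z (the intrinsics and any distortion apply to the point x, -y, -z); pixel columns grow to the right and rows downward; lengths in m; the calibration is good to about 2 mm. A picture is of the moment at which its call begins: read the wrist's pose just before it. There is no depth.
A pose or a line that the arm cannot do raises MotionError and nothing moves.
- close_job(): hands the job in; it is judged then, once.
The state is a dict: "time": time; "joints": joint angles; "dq": joint speeds; "effort": joint torques, N m; "tool_pos": TCP position; "ee_rot": TCP orientation; "wrist_force": force on the tool from outside, world axes, zero at the start; "ft_torque": the same for the moment, N m; "width": opening from 0.0 (shut) to 1.0 (fully open); "gripper_force": force on a finger pad.
Only numpy, scipy, OpenCV 4.12 (cv2) and the standard library are available. Lean on these libraries where they do the work, as an engineer would, in place of code of your own. Each camera call takes 0.05 s, during which the arm holds its last target. There are 200 camera calls.

### The job

Start the ultrasonic cleaner: push its raised lid down until it is fully shut, then press the round key all the way down, and after that press the long bar-shaped key all the way down. Only push from above with the fingertips: do not reach under the lid, grip it or lift it; leave the square key up and the bottle, beaker and box where they are, and finish clear of the machine.

Things in the scene. Friction and masses are not known exactly. Their poses are not given: they have to be found in the camera images.
- cleaner: white bench-top ultrasonic cleaner, 300 mm deep (its x) by 300 wide (its y), fixed. Origin: centre of its underside; its front faces its -x, to the robot. Front 110 mm: flat black deck 100 mm high; three keys in a row at its x = -0.095, its y = -0.085, 0, 0.085, order varies. Behind: the tank, walls 130 mm high, with a lid hinged along its y at its x = 0.140, height 134 mm.
- lid_push (a point): point on the top face of the flat stainless lid (185 x 284 mm, 10 thick plus 4 mm grey lining beneath), on its centre line, 150 mm from the hinge, 35 mm from its free front edge. While open, the front edge stands raised on the robot's side. With the lid shut this point is 144 mm high at the cleaner's x = -0.010, y = 0.
- lid (a joint): opening angle of the lid in rad: 0 = shut flat on the tank, grows as it opens; starts between 0.35 and 0.7. A stiff hinge keeps it where it is left; 2 to 6 N on its top near lid_push pushes it down.
- round_key_top (a point): round push key, 30 mm across, white plastic, on a 56 x 68 mm grey bezel 3 mm thick. The point is the centre of its top face, 17 mm above the deck when up, 10 mm above when down; x, y axes as the cleaner's, z up.
- round_key (a joint): travel of that key in m: 0 = up, 0.007 = fully down. It slides straight down against about 3 N of friction (no spring) and stays where it is left.
- long_key_top (a point): long bar-shaped push key, 22 mm along the cleaner's x by 56 mm along its y, same plastic and bezel. The point is the centre of its top face, 17 mm above the deck when up, 10 mm above when down; x, y axes as the cleaner's, z up.
- long_key (a joint): travel of that key in m: 0 = up, 0.007 = fully down. It slides straight down against about 3 N of friction (no spring) and stays where it is left.
- square_key_top (a point): square push key, 30 by 30 mm, same plastic and bezel; not to be pressed. The point is the centre of its top face, 17 mm above the deck when up, 10 mm above when down; x, y axes as the cleaner's, z up.
- square_key (a joint): travel of that key in m: 0 = up, 0.007 = fully down. It slides straight down against about 3 N of friction (no spring) and stays where it is left.
- bottle: bystander: white bottle of 54 mm diameter, 140 mm high; origin at the centre of its underside.
- beaker: bystander: clear beaker, rim 70 mm across, 85 mm high; origin at the centre of its underside.
- tip_box: bystander: cardboard box 80 x 120 x 55 mm high; origin at the centre of its underside.

How it is judged:
On the way, in this order (a step that is already met when the one before it is completed fails the run):
1. the lid is pushed shut (value of joint lid below 0.05 rad), for 0.2 s.
2. the round key is pressed fully down (value of joint round_key above 0.0055 m), for 0.1 s.
3. the long key is pressed fully down (value of joint long_key above 0.0055 m), for 0.1 s.
At the end, for the whole second after the job is handed in: Lid shut (within 0.05 rad), round and long keys down (more than 5.5 mm of their 7 mm), square key up (less than 3 mm down), bottle, beaker and box within 20 mm of their starts, robot touching nothing (value of joint lid below 0.05 rad and value of joint each of round_key, long_key above 0.0055 m and value of joint square_key below 0.003 m and distance of each of bottle, beaker, tip_box from where it was at the start of the episode below 0.02 m).
It fails at once if a key is pressed while the lid is still open (value of joint lid above 0.1 rad and value of joint any of round_key, square_key, long_key above 0.003 m).
It fails at once if the long key is pressed before the round key is down (value of joint long_key above 0.003 m and value of joint round_key below 0.0055 m).
It fails at once if the square key is pressed (value of joint square_key above 0.003 m).
It fails at once if the lid is gripped or lifted from beneath (the fingers press the lining under it) or opened wider (contact force between the fingers and lid_c1 above 1 N or value of joint lid above 0.8 rad).
It fails at once if the bottle, beaker or box is lifted, carried or knocked away (distance of any of bottle, beaker, tip_box from where it was at the start of the episode above 0.02 m).
It also fails if it takes over 48 s, if anything falls off the work surface, if the arm or the gripper's body presses on something with over 40 N, if the wrist force passes 120 N, or if a joint passes its speed limit or range.

## Working session

There is one attempt and no reset: what is moved stays moved. The work goes in short steps, each a Python script; the robot and the scene stay as the last script left them, time stands still between calls to the robot, and variables do not carry over. Pictures are saved under pics/ and viewed, at most 10 in all, crops included, and the job is handed in when it is done.

```bash
mkdir -p pics; cat > h.py <<'E'
import numpy as np, cv2
from plant import *
def ray(im,u,v):
    d=np.array([(u-im["cx"])/im["fx"],-(v-im["cy"])/im["fy"],-1.0]); R=np.array(im["rotation"])
    if R.shape!=(3,3):
        from scipy.spatial.transform import Rotation as Ro
        R=Ro.from_quat(R).as_matrix()
    return np.array(im["eye"]),R@d
def onz(im,u,v,z):
    e,d=ray(im,u,v); return e+d*(z-e[2])/d[2]
def proj(im,p):
    R=np.array(im["rotation"]); c=R.T@(np.array(p)-im["eye"]); return im["cx"]+im["fx"]*c[0]/-c[2], im["cy"]-im["fy"]*c[1]/-c[2]
E
python3 - <<'E'
from h import *
import pickle
for n in("top","side"):
    im=get_image(n); cv2.imwrite(f"pics/{n}0.png",im["frame"][:,:,::-1]); pickle.dump(im,open(n+".pkl","wb"))
    print({k:v for k,v in im.items() if k!="frame"})
s=state();print(s["time"],s["tool_pos"],s["ee_rot"],s["width"])
E
```

```text
{'fx': 610.9323512433225, 'fy': 610.9323512433225, 'cx': 311.83910270320376, 'cy': 244.39819689415157, 'eye': array([0.53890365, 0.04450142, 1.43302198]), 'rotation': array([-0.02032049,  0.02300095,  0.7144001 , -0.69906404])}
{'fx': 573.9464973902819, 'fy': 573.9464973902819, 'cx': 317.9052857654624, 'cy': 238.68928123705538, 'eye': array([0.46294914, 0.96339553, 0.81643379]), 'rotation': array([-0.03153566,  0.4476669 ,  0.8904926 , -0.07498517])}
0.1 [0.21431901 0.55973813 0.22189657] [ 1.81872177e-01  9.83321830e-01 -7.90881385e-04 -2.51958797e-04] 0.997340746425384
```

View pics/top0.png

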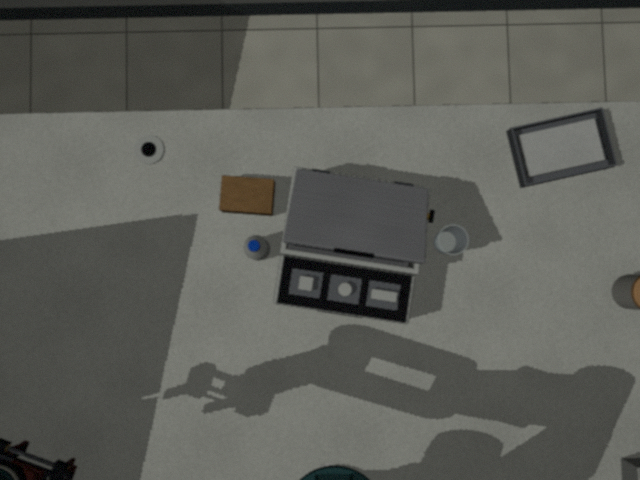

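View pics/side0.png

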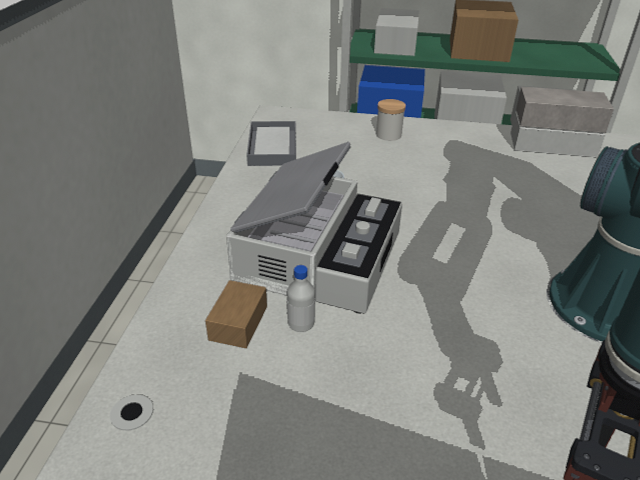

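Top view: the deck runs from (280,258) to (410,320), with square key at (306,284), round at (345,289) and long at (384,295). The lid is above it, with its front edge around (285,245)–(425,262). The bottle is at (256,246), box at (247,195) and beaker at (451,240). The side view confirms the lid is raised, with its front edge at about (350,145)–(300,200).

```bash
cat > m.py <<'E'
from h import *
import pickle
from scipy.spatial.transform import Rotation as Ro
def load(n):
    im=pickle.load(open(n+".pkl","rb")); im["rotation"]=Ro.from_quat(im["rotation"]).as_matrix(); return im
def keys(im,box):
    x0,y0,x1,y1=box
    g=cv2.cvtColor(im["frame"],cv2.COLOR_RGB2GRAY)[y0:y1,x0:x1]
    _,_,st,ce=cv2.connectedComponentsWithStats((g>125).astype(np.uint8))
    return [(s[4],c+[x0,y0]) for s,c in zip(st[1:],ce[1:]) if s[4]>40], g
t=load("top");s=load("side")
for nm,im,b in(("top",t,(290,268,404,308)),("side",s,(335,200,392,265))):
    ks,g=keys(im,b); print(nm)
    for a,c in ks: print(a,c.round(1),onz(im,*c,.117).round(4))
big=np.vstack([cv2.resize(s["frame"][130:290,220:420],(800,640))[:,:,::-1]])
cv2.imwrite("pics/crop_side.png",cv2.resize(s["frame"][130:280,220:420],(800,600),interpolation=2)[:,:,::-1])
cv2.imwrite("pics/crop_top.png",cv2.resize(t["frame"][160:325,240:460],(800,600),interpolation=2)[:,:,::-1])
E
python3 m.py
```

```text
top
side
103 [339.1 207.3] [ 0.5802 -0.0872  0.117 ]
155 [371.8 207.1] [ 0.5091 -0.1011  0.117 ]
131 [362.6 226.6] [ 0.5217 -0.0232  0.117 ]
70 [382.9 245.4] [0.475  0.0343 0.117 ]
199 [350.4 250.1] [0.5376 0.0614 0.117 ]
54 [389.3 259. ] [0.4594 0.0762 0.117 ]
```

View pics/crop_side.png

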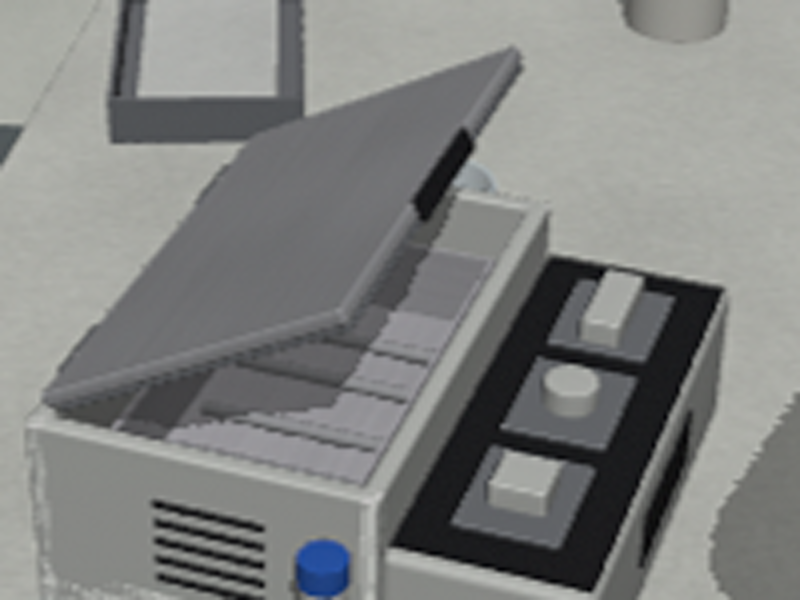

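View pics/crop_top.png

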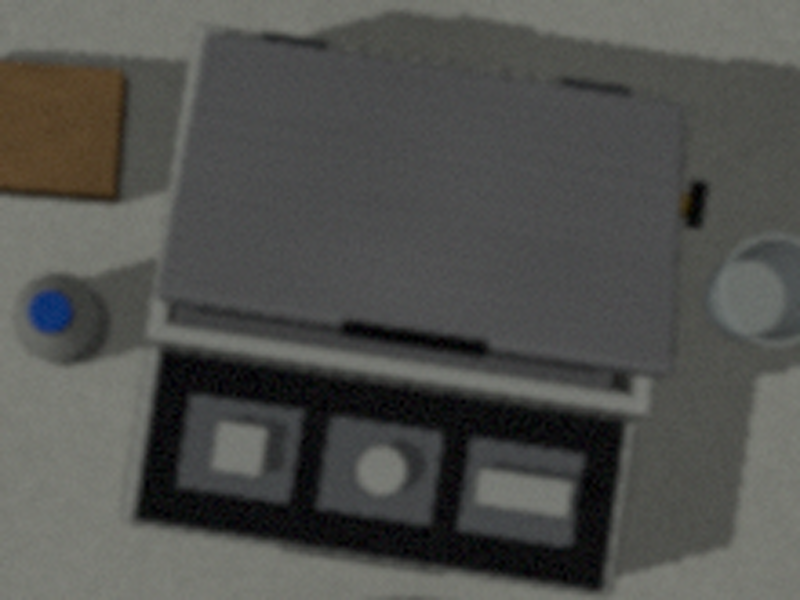

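The side crop shows the lid's front corners at about (343,318) and (518,50). The top crop shows them at (160,297) and (670,370). The keys at z=117 mm are clear in the top crop: square (240,447), round (382,470), long (525,493).

```bash
cat > m2.py <<'E'
from m import *
print("----")
g=cv2.cvtColor(t["frame"],cv2.COLOR_RGB2GRAY)
print([int(g[int(160+y/3.636),int(240+x/3.636)]) for x,y in((240,447),(382,470),(525,493),(340,445),(310,450),(200,480))])
sub=g[268:308,290:402]; 
for th in(105,120):
  _,_,st,ce=cv2.connectedComponentsWithStats((sub>th).astype(np.uint8))
  K=[(a[4],c+[290,268]) for a,c in zip(st[1:],ce[1:]) if a[4]>60]
  for a,c in K: print(th,a,c.round(1),onz(t,*c,.117).round(4))
def tri(a,b):
    e1,d1=ray(t,*a);e2,d2=ray(s,*b)
    A=np.stack([d1,-d2],1);k=np.linalg.lstsq(A,e2-e1,rcond=None)[0]
    p,q=e1+k[0]*d1,e2+k[1]*d2; return (p+q)/2,np.linalg.norm(p-q)
for n,a,b in(("frontL",(284,241.7),(305.75,209.5)),("frontR",(424.3,261.7),(349.5,142.5)),
 ("round",(240+382/3.636,160+470/3.636),(220+572/4,130+378/4)),("long",(240+525/3.636,160+493/3.636),(220+620/4,130+292/4)),("sq",(240+240/3.636,160+447/3.636),(220+527/4,130+470/4))):print(n,tri(a,b))
E
python3 m2.py | sed -n '/----/,$p'
```

```text
----
[117, 120, 119, 70, 12, 68]
105 147 [305.3 283. ] [0.5367 0.0544 0.117 ]
105 111 [344.4 289.1] [ 0.522  -0.0293  0.117 ]
105 205 [383.6 295.1] [ 0.5071 -0.113   0.117 ]
frontL (array([0.62054647, 0.09425728, 0.22575716]), np.float64(0.0021863264353981144))
frontR (array([ 0.57349048, -0.18204839,  0.22819594]), np.float64(0.0005660559298822166))
round (array([ 0.52154295, -0.03060833,  0.1174266 ]), np.float64(0.0001208194861602059))
long (array([ 0.5047588 , -0.11452605,  0.11970626]), np.float64(0.0027916997781002053))
sq (array([0.53635893, 0.05293082, 0.11741223]), np.float64(0.001025310999134657))
```

```bash
cat > g.py <<'E'
from h import *
yaw=np.arctan2(-0.0296,0.1674); X=np.array([np.cos(yaw),np.sin(yaw)]); Y=np.array([-X[1],X[0]])
O=np.array([.5218,-.0295])+.095*X
th=np.pi+yaw; Q=[np.cos(th/2),np.sin(th/2),0,0]
def W(x,y,z): return [*(O+x*X+y*Y),z]
def rep(n): s=state(); print(n,round(s["time"],2),np.round(s["tool_pos"],4),np.round(s["wrist_force"],1))
E
python3 - <<'E'
from g import *
close(20); p=state()["tool_pos"]
move_straight([p[0],p[1],.34]); move_to(W(0,0,.31),Q); rep("above")
move_straight(W(0,0,.24),feed=.1); rep("near")
print(move_straight(W(0,0,.139),feed=.04,guard=18)); rep("pushed")
hold(.3); move_straight(W(0,0,.22)); rep("up")
move_to(W(-.10,0.0,.30),Q)
im=get_image("side"); cv2.imwrite("pics/side1.png",cv2.resize(im["frame"][100:310,180:460],(800,600))[:,:,::-1])
E
```

```text
above 4.95 [ 0.6154 -0.0451  0.3101] [-1.   0.4 -0.6]
near 5.8 [ 0.6158 -0.0461  0.2406] [-0.1  0.  -0.8]
True
pushed 7.95 [ 0.6152 -0.046   0.1443] [-0.9  0.7  6. ]
up 8.91 [ 0.6149 -0.046   0.2193] [-0.1  0.3 -0.6]
```

View pics/side1.png

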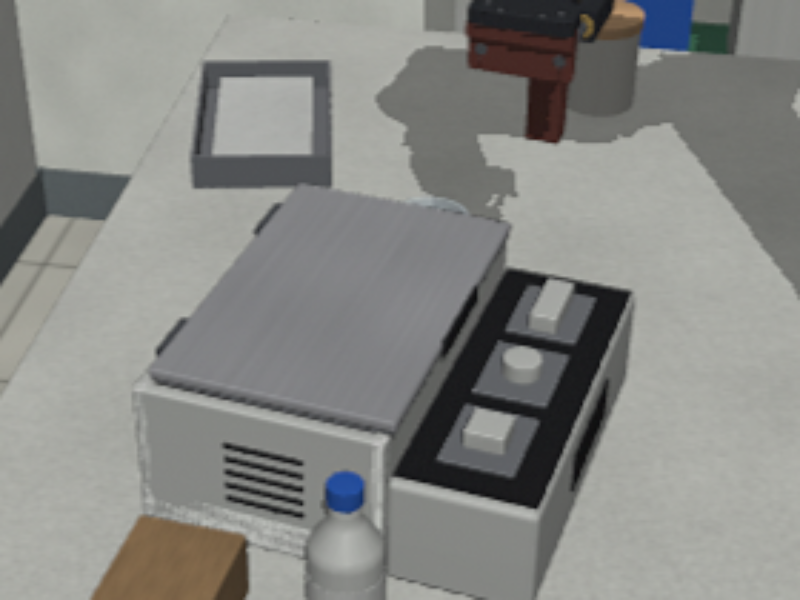

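The lid is flat on the tank, with its front edge at about (390,425)–(505,230). Contact stopped at z = 144 mm, which matches shut. Next I press the round key, then the long key.

```bash
python3 - <<'E'
from g import *
for n,y in(("round",0),("long",-.085)):
    move_to(W(-.095,y,.20),Q); move_straight(W(-.095,y,.135),feed=.1)
    print(move_straight(W(-.095,y,.107),feed=.02,guard=18)); rep(n)
    hold(.3); rep(n); move_straight(W(-.095,y,.20)); 
move_straight(W(-.14,-.085,.34)); p=W(-.14,-.085,.34)
move_to([.3,-.42,.34],Q); rep("clear")
for n in("side","top"):
    im=get_image(n); f=im["frame"]; c=f[100:310,180:460] if n=="side" else f[150:330,200:480]
    cv2.imwrite(f"pics/{n}2.png",cv2.resize(c,(800,600))[:,:,::-1])
E
```

```text
True
round 11.98 [ 0.5217 -0.0295  0.1102] [-1.2  0.2  6.8]
round 12.28 [ 0.5218 -0.0295  0.1102] [-1.5  0.3  6.7]
True
long 15.43 [ 0.507  -0.1132  0.1102] [-1.3  0.4  7.7]
long 15.73 [ 0.5069 -0.1132  0.1102] [-1.2  0.8  7. ]
clear 18.95 [ 0.3006 -0.4192  0.3398] [0.  0.7 0. ]
```

View pics/side2.png

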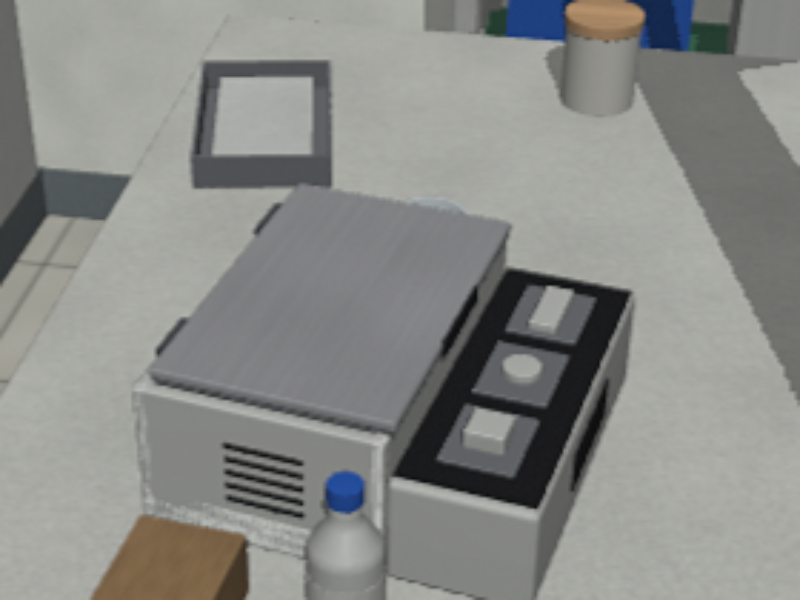

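The lid is shut, and the round (522,368) and long (552,310) keys sit low. The square key (490,430) is still up, and the bottle, box and beaker haven't moved.

```bash
python3 -c "
from plant import *
print(close_job())"
```

```text
the job is handed in; nothing more can be done
None
```

I pushed the lid shut, then pressed the round key and the long key fully down; the square key is still up, the bottle, beaker and box look unmoved, the arm is clear, and I handed the job in at about 19 s (no verdict was returned).

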